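# Take the blue bayonet filter out of its lamp

### The job

Two round lamps stand on the bench, each with a coloured filter locked in its mouth. Unlock the blue filter by turning its finger bar anticlockwise (seen from above) until the bar points at the two notches with red marks, lift it straight out and stand it upright in the dissecting tray. Leave the green filter in its lamp.

Things in the scene. Friction and masses are not known exactly. Their poses are not given: they have to be found in the camera images.
- blue_filter_grip (a point): Loose blue filter, 60 g: black round holder 37 mm wide, 17 high; 2 lugs at its foot, 54 mm over both; blue finger bar on top, 32 long, 12 thick, white line on top. Point: where to grip, on the axis in the bar, 42 mm over the foot, 25 over the holder, 13 under the bar's top. x along bar and lugs, z up. Starts locked in the lamp, its bar 46-66 deg clockwise (from above) of the lamp's x; turns freely.
- green_filter_grip (a point): The same kind of filter in green, with the same point and axes, locked in another lamp of the same shape. It is to be left there.
- lamp: Lamp holding the blue filter: white, round, fixed, 92 mm wide, 39 high; origin under its centre, z up. The filter's foot rests 24 mm above the bench; a lip (z 33 to 38 mm) holds its lugs down except at two 21 mm notches at the lamp's +x and -x, with red marks. The filter comes out only with its bar within 10 deg of the lamp's x, reached anticlockwise; a stop blocks about 11 deg beyond.
- tray: Dissecting tray, white with a blue rim, fixed on the bench, empty: 153 mm (its x) by 253 mm (its y), 20 mm high. Origin at the centre of its underside, z up; the flat inner floor is 2 mm above the origin.
There are look-alikes about, which are no part of the job. Leave any pink look-alike of the part that bears blue_filter_grip alone.

How it is judged:
By the outcome, as a careful person would: the job done as asked, in the order asked, and still so for the second after the job is handed in, with the robot touching nothing.
It also fails if it takes over 40 s, if anything falls off the work surface, if the arm or the gripper's body presses on something with over 40 N, if the wrist force passes 120 N, or if a joint passes its speed limit or range.

### The arm

A 7-joint arm with a two-finger parallel gripper is mounted at the origin on a cart in front of the work surface, level with it; the furniture and walls round the work are solid. World frame = base frame: x ahead of the robot, y to its left, z up, the work surface at z = 0. Lengths are in m, angles in rad, forces in N, time in s.
With the tool pointing down it reaches from about 0.35 to 0.9 m from the base axis. Payload 8.1 kg.
Tool frame: the origin (TCP) lies midway between the tips of the shut fingers; the grasp point (between the pads) lies 19 mm behind it; y points along the fingers, x is the direction in which the jaws open and shut, and the axes are right-handed (so a half turn about y gives the same grasp; the last joint's range is limited). The gripper opens to 85 mm and grips with 20 to 120 N. Pads are 22 mm wide; open, the fingers measure 114 mm over their backs; the gripper's body (76 mm by 85 mm) begins 54 mm behind the grasp point. The pads swing forward as they close: fully open they stand 13 mm farther back than shut.
Start: joints at [1.2, 0.434, 0.025, 1.573, -0.012, 1.134, -0.075], TCP at [0.165, -0.603, 0.231] pointing down, gripper open.
Joint ranges: [-2.62, 2.62], [-0.44, 2.09], [-1.27, 1.32], [0.08, 2.57], [-1.32, 4.46], [0.12, 2], [-2.74, 2.74]. Speed limits (rad/s): [2.22, 2.22, 3.01, 3.01, 3.14, 3.14, 3.14].

### API

Orientations are given as [roll, pitch, yaw] about the fixed x, y, z axes, in that order (R = Rz(yaw) Ry(pitch) Rx(roll)).
In Python, from bench import * gives the robot as it stands.
- The arm moves only by the tool servo_tool, never from a script. Its argument "rows" is text: rows parted by semicolons, each of 7 numbers parted by spaces: the shift along the tool's x, y, z in m, then the turn, a rotation vector about the tool's x, y, z in degrees, then the opening in per cent of the stroke, from 0 (shut) to 100 (fully open). A call has 1 to 8 rows; each row shifts and turns the pose as measured when the row begins, along the tool's axes as they then stand; what a row does not reach is not made up. A row lasts 1/10 s, in which the tool goes at most 50 mm and 8.59 degrees, less where a joint would pass 70% of its speed; a pose out of reach is approached as far as the arm can. A call with a gripper value outside its range is refused whole. The fingers move at their own pace and stop on an object; the grip force is fixed at half the most. Time passes only in rows, so rows that do not move let the fingers close. It gives the time, the measured TCP pose, the force and the opening at its end, in the units of the state.
- get_obs(): the state, without advancing time (a new reading comes with each control period).
- snapshot(name): name is "scene" or "side" or "wrist"; returns a dict with "pixels" (384x512x3 uint8, blue, green, red), "z_map" (384x512 float32, m along the optical axis (not along the pixel's ray), 0 where there is no reading), "camera_matrix" (3x3 intrinsics, pixels), "origin" and "attitude" of the camera in the world. Camera axes: x right, y down, z forward; pixel columns grow to the right and rows downward; lengths in m; the calibration is good to about 2 mm. A picture is of the moment at which its call begins.
- finish_job(): hands the job in, once; it reports no verdict.
The state is a dict: "t": time; "qpos": joint angles; "qvel": joint speeds; "effort": joint torques, N m; "eef_pos": TCP position; "tcp_rot": TCP orientation; "wrist_force": force on the tool from outside, world axes, zero at the start; "moment": the same for the moment, N m; "grip_width": opening from 0.0 (shut) to 1.0 (fully open).
Only numpy, scipy, OpenCV 4.12 (cv2) and the standard library are available. Lean on these libraries where they do the work, as an engineer would, in place of code of your own. Each camera call takes 0.05 s, during which the arm holds its last target. There are 200 camera calls.

## Working session

There is one attempt and no reset: what is moved stays moved. The work goes in short steps, Python scripts to look and compute and a tool call to move; the robot and the scene stay as the last step left them, time stands still between calls to the robot, and variables do not carry over. Pictures are saved under pics/ and viewed, about 8 in all and at most 12, crops included, and the job is handed in when it is done.

Besides the shell and the picture viewer there is one more tool, called after "Request:" as name(argument=value, ...) on one line, values as JSON. servo_tool: Moves the arm, as the interface text tells. Its arguments: {"type":"object","properties":{"rows":{"type":"string"}},"required":["rows"]}

```bash
mkdir -p pics
cat > h.py <<'E'
from bench import *
import numpy as np, cv2
from scipy.spatial.transform import Rotation as R
def att(s):
    a=np.array(s["attitude"],float)
    if a.shape==(3,3): return a
    return R.from_euler('xyz',a).as_matrix() if a.size==3 else None
def w(s,u,v,z=None,plane=None):
    K=s["camera_matrix"];r=np.linalg.inv(K)@[u,v,1];A=att(s);o=np.array(s["origin"])
    if plane is not None:
        d=A@r; return o+d*(plane-o[2])/d[2]
    if z is None: z=s["z_map"][int(round(v)),int(round(u))]
    return o+A@(r*z)
E
python3 - <<'E'
from h import *
import pickle
for n in("scene","side"):
    s=snapshot(n);pickle.dump(s,open(n+".pkl","wb"));print(n,s["origin"],s["attitude"],s["camera_matrix"]);cv2.imwrite(f"pics/{n}.png",cv2.resize(s["pixels"],(800,600)) )
print(get_obs())
E
```

```text
scene [0.05547754 0.38888327 0.67077829] [-2.35624061  0.00371933 -2.21943074] [[374.34757396   0.         254.01909668]
 [  0.         374.34757396 191.93281611]
 [  0.           0.           1.        ]]
side [ 0.36866043 -0.80814083  0.70198142] [-2.21533973  0.01526398 -0.20902404] [[463.54287756   0.         254.28169274]
 [  0.         463.54287756 191.37822647]
 [  0.           0.           1.        ]]
{'t': 0.1, 'qpos': array([ 1.20041716,  0.4351266 ,  0.02496954,  1.57394603, -0.0116118 ,
        1.13397763, -0.07512956]), 'qvel': array([ 6.42664816e-04, -2.17411138e-03,  1.89494724e-03, -2.66087322e-03,
       -4.22908028e-05, -1.42093363e-03,  3.41896027e-04]), 'effort': array([ 3.30193528e-03, -6.71749449e+01,  1.02817409e+00, -3.16902137e+01,
        1.57785468e-02,  7.23523612e-03,  3.05858055e-05]), 'eef_pos': array([ 0.16521866, -0.60233928,  0.23064421]), 'tcp_rot': array([-1.57090423e+00,  1.30809091e-03, -1.30311689e+00]), 'wrist_force': array([-0.47717408,  1.10654239, -0.92328754]), 'moment': array([-0.04049143,  0.03778328, -0.00580509]), 'grip_width': 0.9992404748725275}
```

View pics/scene.png

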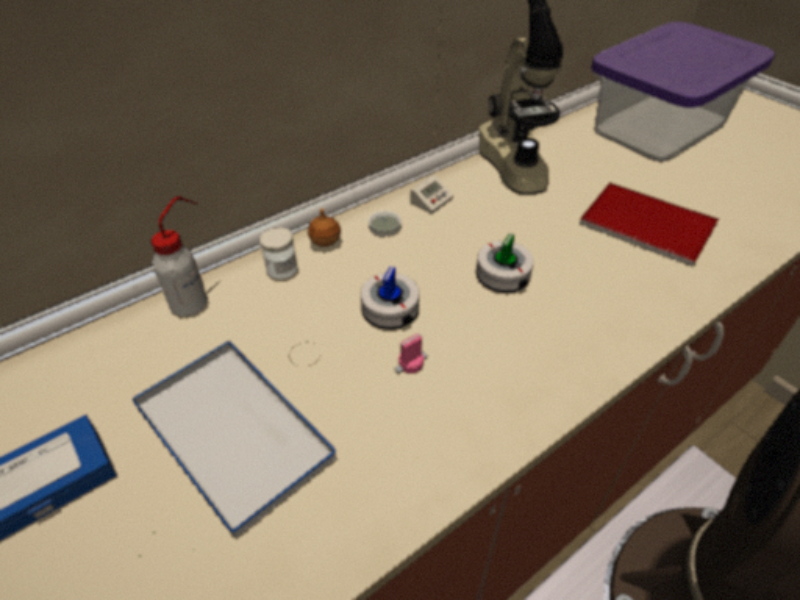

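The scene shows the blue filter in its lamp at about (390,297), the green one at (505,263), the pink look-alike loose at (411,354) and the tray centred at about (235,437). The blue one is the target, so I'll confirm it in an enlarged crop.

Run:
```python
from h import *
import pickle
a=pickle.load(open("scene.pkl","rb"));b=pickle.load(open("side.pkl","rb"))
p=w(a,250,192);print("blue approx",p)
K=b["camera_matrix"];c=att(b).T@(p-b["origin"]);u=K@c/c[2];print("side px",u)
A=cv2.resize(a["pixels"][165:225,215:285],(560,480),interpolation=cv2.INTER_CUBIC)
cv2.imwrite("pics/c1.png",A)
for u,v in [(147,222),(88,256),(150,340),(213,291),(150,280)]: print(w(a,u,v,plane=.02), w(a,u,v))
```

```text
blue approx [0.56684652 0.01624885 0.03791015]
side px [268.46898604 200.53157804   1.        ]
[0.64634105 0.25004767 0.02      ] [0.65762391 0.24739653 0.00757304]
[0.63563042 0.39033188 0.02      ] [0.64202258 0.39034784 0.01282968]
[0.39259827 0.366557   0.02      ] [0.39476606 0.36641344 0.01581529]
[0.40680252 0.22570763 0.02      ] [0.41060619 0.22394099 0.01295427]
[0.5035726  0.31233403 0.02      ] [0.51494213 0.31039174 0.00348778]
```

View pics/side.png

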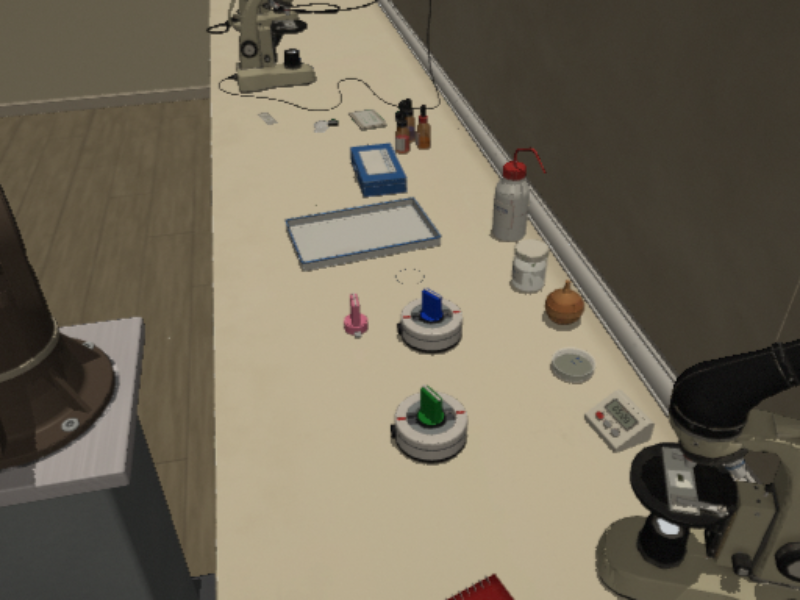

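View pics/c1.png

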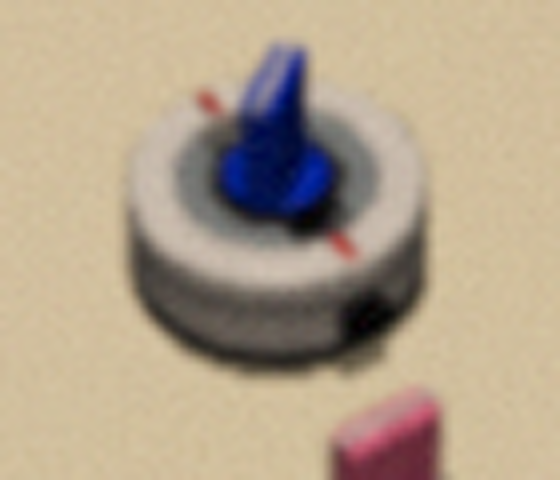

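The blue filter's bar is confirmed in the crop: white line from about (265,110) to (290,48), red marks at (208,101) and (342,245), pink separate below. Next I'll compute the poses.

Run:
```python
from h import *
import pickle
a=pickle.load(open("scene.pkl","rb"));b=pickle.load(open("side.pkl","rb"))
f=lambda x,y:(215+(x+.5)/8-.5,165+(y+.5)/8-.5)
def line(s,p,q,z):
    P=w(s,*p,plane=z);Q=w(s,*q,plane=z);d=Q-P;print((P+Q)/2,np.linalg.norm(d),np.degrees(np.arctan2(d[1],d[0])))
line(a,f(208,101),f(342,245),.039)
line(a,f(256,106),f(283,47),.079)
g=lambda x,y:(x*.64,y*.64)
line(b,g(403,317),g(460,313),.039)
line(b,g(423,292),g(437,294),.079)
im=b["pixels"][175:235,240:310];cv2.imwrite("pics/c2.png",cv2.resize(im,(560,480),interpolation=cv2.INTER_CUBIC))
o=get_obs();print(R.from_euler('xyz',o["tcp_rot"]).as_matrix().round(3))
```

```text
[0.58441681 0.00696041 0.039     ] 0.0751761321801997 176.09807893010088
[0.58377192 0.00811483 0.079     ] 0.0267894436482871 -53.74261074928511
[0.58300262 0.00696654 0.039     ] 0.08491812005799235 -6.623132932571901
[0.58040024 0.00818247 0.079     ] 0.0207328815406105 -26.735230036124285
[[ 0.264 -0.     0.964]
 [-0.964  0.001  0.264]
 [-0.001 -1.    -0.   ]]
```

View pics/c2.png

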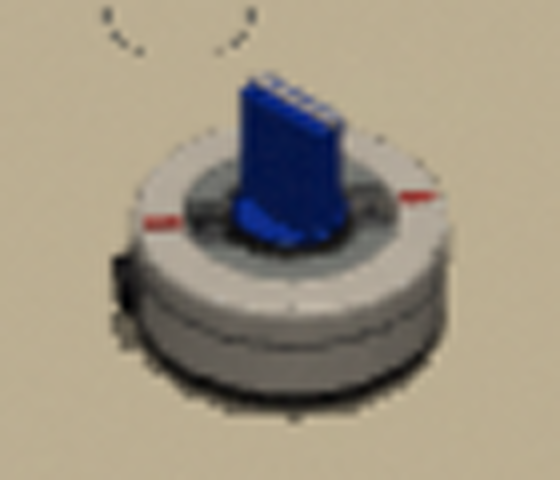

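In the side crop the bar's white line runs from (258,80) to (335,122), and the red marks are at (163,223) and (418,197).

Run:
```python
from h import *
import pickle
b=pickle.load(open("side.pkl","rb"))
f=lambda x,y:(240+(x+.5)/8-.5,175+(y+.5)/8-.5)
def line(s,p,q,z):
    P=w(s,*p,plane=z);Q=w(s,*q,plane=z);d=Q-P;print((P+Q)/2,np.linalg.norm(d),np.degrees(np.arctan2(d[1],d[0])))
line(b,f(163,223),f(418,197),.039)
line(b,f(254,80),f(338,120),.079)
for x,y in [(285,218),(416,200),(441,240),(303,268)]: print(w(b,x*.64,y*.64,plane=.02 if y<260 else 0.02))
```

```text
[0.58310886 0.00997831 0.039     ] 0.07495277265556909 -3.7305513077111594
[0.58377172 0.00925133 0.079     ] 0.030177947102466948 -52.3292308621461
[0.39614079 0.37301486 0.02      ]
[0.64708873 0.3822199  0.02      ]
[0.65723225 0.2329357  0.02      ]
[0.41140908 0.2017419  0.02      ]
```

Run:
```python
from h import *
import pickle
a=pickle.load(open("scene.pkl","rb"));b=pickle.load(open("side.pkl","rb"))
for n,u,v in [("micro base",525,180),("micro top",540,20),("pink top",411,343),("pink bot",411,366),("green bar",508,240)]: print(n,w(a,u*.64,v*.64).round(3))
```

```text
micro base [ 0.674 -0.387  0.035]
micro top [ 0.738 -0.432  0.303]
pink top [0.47  0.053 0.053]
pink bot [0.461 0.06  0.016]
green bar [ 0.526 -0.186  0.082]
```

Request:
servo_tool(rows="0 0 -0.03 0 0 0 50;-0.05 0 0 0 -8 0 50;-0.05 0 0 0 -8 0 50;-0.05 0 0 0 -8 0 50;-0.05 0 0 0 -8 0 50;-0.05 0 0 0 -8 0 50")

```text
t: 0.7
eef_pos: [0.0107, -0.4014, 0.2261]
tcp_rot: [-1.566, 0.004, -0.576]
wrist_force: [-2.0, -1.5, 0.6]
grip_width: 0.497
```

```bash
cat >> h.py <<'E'
def plan(pts,n,yaw):  # waypoints world, total rows, target tool-x heading deg
    o=get_obs();p=o["eef_pos"];M=R.from_euler('xyz',o["tcp_rot"]).as_matrix()
    h=np.degrees(np.arctan2(M[1,0],M[0,0]))
    print("p",p.round(4),"heading",h.round(1),"tilt",M[:,1].round(4),"F",np.round(o["wrist_force"],1),"q7",o["qpos"].round(2),"g",round(o["grip_width"],3))
    d=(yaw-h+180)%360-180; N=n*len(pts)
    for k,q in enumerate(pts):
        for i in range(n):
            H=np.radians(h+d*(k*n+i)/N); dv=(np.array(q)-p)/n
            print(f"{dv[0]*np.cos(H)+dv[1]*np.sin(H):.4f} {-dv[2]:.4f} {-dv[0]*np.sin(H)+dv[1]*np.cos(H):.4f} 0 {-d/N:.2f} 0")
        p=np.array(q)
E
python3 -c "
from h import *
plan([(0.25,-.35,.23),(.48,-.15,.22),(.57,0.0,.2)],6,36)"
```

```text
p [ 0.0107 -0.4014  0.2261] heading -33.0 tilt [-0.001   0.0064 -1.    ] F [-2.  -1.5  0.6] q7 [ 1.48  0.08 -0.07  2.07  0.01  0.99  0.83] g 0.497
0.0288 -0.0006 0.0289 0 -3.83 0
0.0307 -0.0006 0.0269 0 -3.83 0
0.0324 -0.0006 0.0248 0 -3.83 0
0.0340 -0.0006 0.0226 0 -3.83 0
0.0354 -0.0006 0.0203 0 -3.83 0
0.0367 -0.0006 0.0178 0 -3.83 0
0.0320 0.0017 0.0395 0 -3.83 0
0.0345 0.0017 0.0372 0 -3.83 0
0.0370 0.0017 0.0349 0 -3.83 0
0.0392 0.0017 0.0323 0 -3.83 0
0.0413 0.0017 0.0296 0 -3.83 0
0.0432 0.0017 0.0268 0 -3.83 0
0.0202 0.0033 0.0210 0 -3.83 0
0.0216 0.0033 0.0196 0 -3.83 0
0.0229 0.0033 0.0181 0 -3.83 0
0.0240 0.0033 0.0165 0 -3.83 0
0.0251 0.0033 0.0149 0 -3.83 0
0.0260 0.0033 0.0132 0 -3.83 0
```

Request:
servo_tool(rows=".03 0 .03 0 -4 0 50;.03 0 .03 0 -4 0 50;.032 0 .025 0 -4 0 50;.034 0 .023 0 -4 0 50;.035 0 .02 0 -4 0 50;.037 0 .018 0 -4 0 50;.032 0 .04 0 -4 0 50;.035 0 .037 0 -4 0 50")

```text
t: 1.5
eef_pos: [0.3207, -0.2726, 0.2252]
tcp_rot: [-1.565, 0.005, -0.015]
wrist_force: [-0.1, -1.3, 0.3]
grip_width: 0.499
```

```bash
python3 -c "
from h import *
plan([(.565,0.0,.2)],10,36)"
```

```text
p [ 0.3207 -0.2726  0.2252] heading -0.9 tilt [-0.0045  0.0063 -1.    ] F [-0.1 -1.3  0.3] q7 [ 0.99  0.15 -0.46  2.01  0.07  1.01  0.48] g 0.499
0.0240 0.0025 0.0276 0 -3.69 0
0.0258 0.0025 0.0260 0 -3.69 0
0.0274 0.0025 0.0243 0 -3.69 0
0.0289 0.0025 0.0225 0 -3.69 0
0.0303 0.0025 0.0206 0 -3.69 0
0.0315 0.0025 0.0186 0 -3.69 0
0.0327 0.0025 0.0165 0 -3.69 0
0.0337 0.0025 0.0144 0 -3.69 0
0.0345 0.0025 0.0122 0 -3.69 0
0.0352 0.0025 0.0100 0 -3.69 0
```

Request:
servo_tool(rows=".024 .003 .028 0 -4 0 50;.026 .003 .026 0 -4 0 50;.028 .003 .024 0 -4 0 50;.029 .003 .022 0 -4 0 50;.03 .003 .02 0 -4 0 50;.032 .003 .018 0 -4 0 50;.033 .003 .016 0 -4 0 50;.034 .003 .014 0 -4 0 50")

```text
t: 2.3
eef_pos: [0.5192, -0.0394, 0.2003]
tcp_rot: [-1.563, 0.001, 0.568]
wrist_force: [0.0, -1.0, 0.7]
grip_width: 0.503
```

Request:
servo_tool(rows=".035 .003 .012 0 -4 0 50;.035 .003 .01 0 -3 0 50;0 0 0 0 0 0 50")

```text
t: 2.6
eef_pos: [0.5671, 0.0258, 0.1928]
tcp_rot: [-1.56, -0.002, 0.702]
wrist_force: [0.7, -0.2, -0.1]
grip_width: 0.499
```

Run:
```python
from h import *
import pickle
plan([(.5835,0.0085,.15)],3,36.5)
s=snapshot("wrist");pickle.dump(s,open("wrist.pkl","wb"));cv2.imwrite("pics/w1.png",cv2.resize(s["pixels"],(768,576)));print(s["origin"])
```

```text
p [0.5671 0.0258 0.1928] heading 40.2 tilt [-0.0057  0.0093 -0.9999] F [ 0.7 -0.2 -0.1] q7 [ 0.36  0.48 -0.7   1.72  0.33  1.07  0.26] g 0.499
0.0004 0.0143 -0.0079 0 1.24 0
0.0006 0.0143 -0.0079 0 1.24 0
0.0008 0.0143 -0.0079 0 1.24 0
[0.52190189 0.07701336 0.33636393]
```

View pics/w1.png

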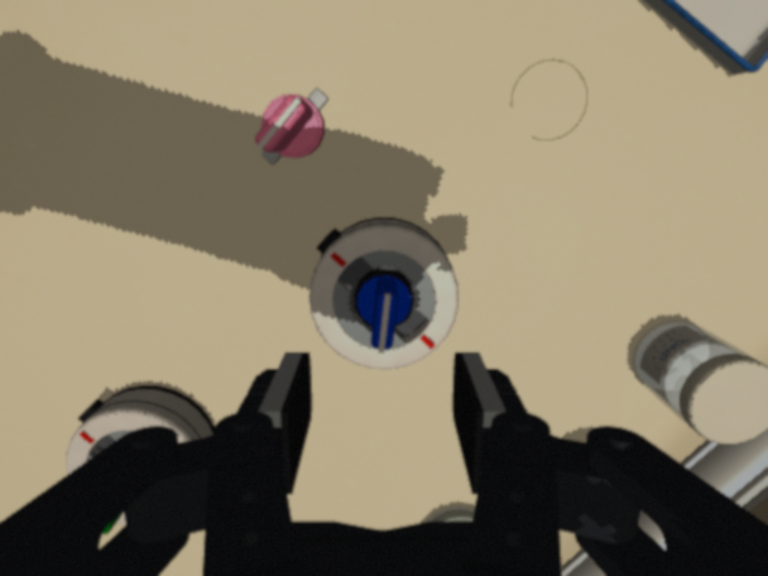

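The wrist view shows the blue bar's white line from (388,294) to (381,350), and the red marks at (338,259) and (428,341).

Run:
```python
from h import *
import pickle
s=pickle.load(open("wrist.pkl","rb"))
f=lambda x,y:((x+.5)/1.5-.5,(y+.5)/1.5-.5)
def line(s,p,q,z):
    P=w(s,*p,plane=z);Q=w(s,*q,plane=z);d=Q-P;print((P+Q)/2,np.linalg.norm(d),np.degrees(np.arctan2(d[1],d[0])))
line(s,f(338,259),f(428,341),.039)
line(s,f(388,294),f(381,350),.079)
plan([(.5845,0.0085,.13)],4,36.5)
```

```text
[0.58261183 0.00857238 0.039     ] 0.07541738495805823 -3.3123007356615113
[0.58235929 0.00882694 0.079     ] 0.031667608325931754 -56.36723637914373
p [0.566  0.0235 0.1926] heading 40.1 tilt [-0.007   0.0075 -0.9999] F [ 0.1 -0.   0.2] q7 [ 0.36  0.47 -0.7   1.72  0.33  1.07  0.26] g 0.496
0.0011 0.0157 -0.0058 0 0.89 0
0.0012 0.0157 -0.0058 0 0.89 0
0.0013 0.0157 -0.0058 0 0.89 0
0.0014 0.0157 -0.0058 0 0.89 0
```

Request:
servo_tool(rows=".001 .016 -.006 0 1.3 0 50;.001 .016 -.006 0 1.3 0 50;.001 .016 -.006 0 1.3 0 50;.001 .016 -.006 0 1.3 0 50;0 0 0 0 0 0 50")

```text
t: 3.15
eef_pos: [0.5822, 0.0005, 0.1213]
tcp_rot: [-1.561, 0.007, 0.594]
wrist_force: [0.1, -0.4, 0.3]
grip_width: 0.5
```

```bash
python3 -c "
from h import *
plan([(.583,0.0087,.09)],3,35)"
```

```text
p [5.822e-01 5.000e-04 1.213e-01] heading 34.0 tilt [-0.011   0.0039 -0.9999] F [ 0.1 -0.4  0.3] q7 [ 0.34  0.57 -0.62  1.76  0.39  0.95  0.16] g 0.5
0.0018 0.0104 0.0021 0 -0.33 0
0.0018 0.0104 0.0021 0 -0.33 0
0.0018 0.0104 0.0021 0 -0.33 0
```

Request:
servo_tool(rows=".002 .009 .002 0 0 0 50;.001 .009 .002 0 -1 0 50;0.001 .008 .002 0 0 0 50;0 0 0 0 0 0 50")

```text
t: 3.55
eef_pos: [0.5815, 0.0083, 0.0931]
tcp_rot: [-1.561, 0.007, 0.613]
wrist_force: [-0.1, -0.6, -0.2]
grip_width: 0.496
```

```bash
python3 -c "
from h import *
plan([(.583,0.0087,.047)],4,35)"
```

```text
p [0.5815 0.0083 0.0931] heading 35.1 tilt [-0.0113  0.0043 -0.9999] F [-0.1 -0.6 -0.2] q7 [ 0.32  0.6  -0.61  1.78  0.42  0.9   0.13] g 0.496
0.0004 0.0115 -0.0001 0 0.02 0
0.0004 0.0115 -0.0001 0 0.02 0
0.0004 0.0115 -0.0001 0 0.02 0
0.0004 0.0115 -0.0001 0 0.02 0
```

Request:
servo_tool(rows=".0007 .0115 0 -.57 0 -.4 50;.0005 .0115 0 0 0 0 50;.0005 .0115 0 0 0 0 50;.0005 .0115 0 0 0 0 50;0 0 0 0 0 0 50")

```text
t: 4.05
eef_pos: [0.5843, 0.0108, 0.0454]
tcp_rot: [-1.572, -0.002, 0.614]
wrist_force: [0.1, 0.0, 0.2]
grip_width: 0.499
```

Run:
```python
from h import *
plan([(.583,0.0087,.047)],1,35)
s=snapshot("wrist");cv2.imwrite("pics/w2.png",s["pixels"])
```

```text
p [0.5843 0.0108 0.0454] heading 35.2 tilt [ 2.3e-03  6.0e-04 -1.0e+00] F [0.1 0.  0.2] q7 [ 0.28  0.65 -0.57  1.83  0.48  0.8   0.08] g 0.499
-0.0023 -0.0016 -0.0010 0 0.19 0
```

View pics/w2.png

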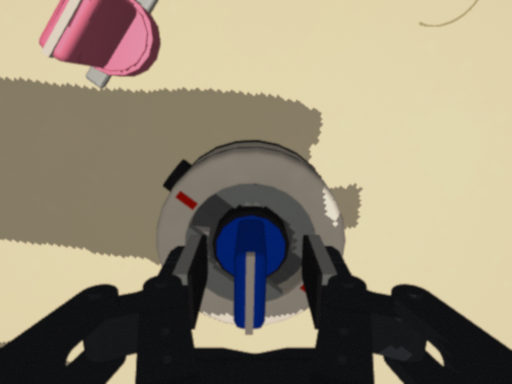

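The bar lies between the fingers, its white line running from (250,252) to (248,333), nearly parallel to the pads. I'll centre the gripper and close.

Request:
servo_tool(rows="-.002 -.0015 -.001 0 0 0 50;0 0 0 0 0 0 0;0 0 0 0 0 0 0;0 0 0 0 0 0 0;0 0 0 0 0 0 0;0 0 0 0 0 0 0")

```text
t: 4.7
eef_pos: [0.5847, 0.0087, 0.0495]
tcp_rot: [-1.573, -0.005, 0.614]
wrist_force: [-0.1, -0.8, -0.1]
grip_width: 0.132
```

```bash
python3 -c "
from h import *
plan([(.583,0.0087,.047)],1,86.5)"
```

```text
p [0.5847 0.0087 0.0495] heading 35.2 tilt [ 5.6e-03  8.0e-04 -1.0e+00] F [-0.1 -0.8 -0.1] q7 [ 0.29  0.65 -0.57  1.83  0.47  0.8   0.09] g 0.132
-0.0014 0.0025 0.0010 0 -51.34 0
```

Request:
servo_tool(rows="0 0 0 0 -6 0 0;0 0 0 0 -6 0 0;0 0 0 0 -6 0 0;0 0 0 0 0 0 0")

```text
t: 5.1
eef_pos: [0.5845, 0.0087, 0.0496]
tcp_rot: [-1.575, -0.004, 0.939]
wrist_force: [-0.2, 0.2, -0.3]
grip_width: 0.127
```

```bash
python3 -c "
from h import *
plan([(.5847,0.0087,.0495)],1,86.5)"
```

```text
p [0.5845 0.0087 0.0496] heading 53.8 tilt [ 5.6e-03  3.0e-04 -1.0e+00] F [-0.2  0.2 -0.3] q7 [ 0.34  0.67 -0.66  1.82  0.54  0.83  0.35] g 0.127
0.0001 0.0001 -0.0001 0 -32.71 0
```

Turning freely with no force. I'll go on.

Request:
servo_tool(rows="0 0 0 0 -7 0 0;0 0 0 0 -7 0 0;0 0 0 0 -7 0 0;0 0 0 0 -6 0 0;0 0 0 0 -5 0 0;0 0 0 0 0 0 0")

```text
t: 5.7
eef_pos: [0.5842, 0.0086, 0.0494]
tcp_rot: [-1.576, -0.001, 1.499]
wrist_force: [-0.9, -0.8, -0.1]
grip_width: 0.128
```

Run:
```python
from h import *
plan([(.5847,0.0087,.0495)],1,86.5)
print(get_obs()["moment"])
s=snapshot("wrist");cv2.imwrite("pics/w3.png",s["pixels"])
```

```text
p [0.5842 0.0086 0.0494] heading 85.9 tilt [ 4.8e-03  3.0e-04 -1.0e+00] F [-0.9 -0.8 -0.1] q7 [ 0.42  0.72 -0.79  1.81  0.65  0.89  0.82] g 0.128
0.0002 -0.0001 -0.0005 0 -0.63 0
[0.0379145  0.06881334 0.01706673]
```

View pics/w3.png

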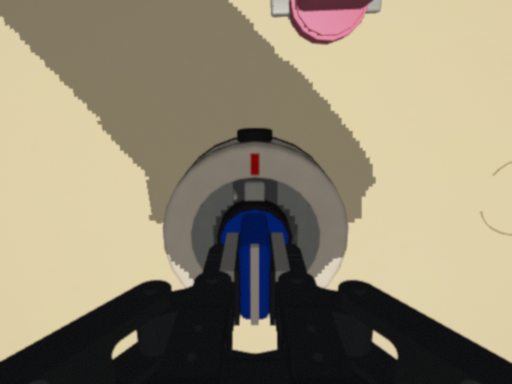

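The red mark (255,164), the lug (255,190) and the white line (255,245–323) line up. Now I'll lift, gently at first.

Request:
servo_tool(rows="0 -.004 0 0 0 0 0;0 -.006 0 0 0 0 0;0 -.008 0 0 0 0 0;0 -.01 0 0 0 0 0")

```text
t: 6.15
eef_pos: [0.5834, 0.0088, 0.0786]
tcp_rot: [-1.574, -0.0, 1.487]
wrist_force: [-0.0, 0.2, -0.9]
grip_width: 0.128
```

Request:
servo_tool(rows="0 -.02 0 0 0 0 0;0 -.02 0 0 0 0 0;0 -.02 0 0 0 0 0;0 -.02 0 0 0 0 0;0 0 0 0 0 0 0")

```text
t: 6.65
eef_pos: [0.5839, 0.01, 0.1674]
tcp_rot: [-1.578, -0.001, 1.485]
wrist_force: [0.4, 0.3, -1.1]
grip_width: 0.126
```

Run:
```python
from h import *
plan([(.525,0.30,.13)],8,86)
s=snapshot("side");cv2.imwrite("pics/s2.png",s["pixels"])
```

```text
p [0.5839 0.01   0.1674] heading 85.1 tilt [ 7.6e-03  6.0e-04 -1.0e+00] F [ 0.4  0.3 -1.1] q7 [ 0.49  0.58 -0.89  1.71  0.51  1.09  0.93] g 0.126
0.0355 0.0047 0.0104 0 -0.11 0
0.0355 0.0047 0.0104 0 -0.11 0
0.0355 0.0047 0.0103 0 -0.11 0
0.0355 0.0047 0.0102 0 -0.11 0
0.0356 0.0047 0.0102 0 -0.11 0
0.0356 0.0047 0.0101 0 -0.11 0
0.0356 0.0047 0.0100 0 -0.11 0
0.0356 0.0047 0.0099 0 -0.11 0
```

View pics/s2.png

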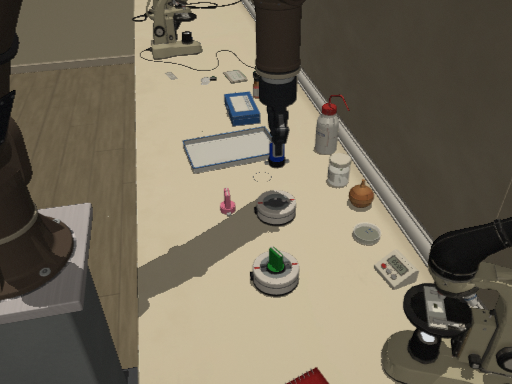

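The blue filter hangs in the gripper at (277,155) and the lamp is empty. Next, to the tray.

Request:
servo_tool(rows=".035 .004 .01 0 -2 0 0;.035 .004 .011 0 -2 0 0;.035 .004 .012 0 -2 0 0;.035 .004 .013 0 -2 0 0;.035 .004 .014 0 -2 0 0")

```text
t: 7.2
eef_pos: [0.5269, 0.1817, 0.1412]
tcp_rot: [-1.575, 0.005, 1.65]
wrist_force: [0.6, 1.0, -0.2]
grip_width: 0.13
```

```bash
python3 -c "
from h import *
plan([(.525,0.30,.12)],4,105)"
```

```text
p [0.5269 0.1817 0.1412] heading 94.5 tilt [ 0.0042 -0.0046 -1.    ] F [ 0.6  1.  -0.2] q7 [ 0.2   0.59 -0.92  1.8   0.55  1.03  0.72] g 0.13
0.0295 0.0053 -0.0019 0 -2.62 0
0.0294 0.0053 -0.0032 0 -2.62 0
0.0292 0.0053 -0.0046 0 -2.62 0
0.0290 0.0053 -0.0059 0 -2.62 0
```

Request:
servo_tool(rows=".029 .006 -.002 0 -2 0 0;.029 .006 -.003 0 -2 0 0;.029 .006 -.005 0 -2 0 0;.025 .006 -.005 0 -2 0 0;0 .01 0 0 0 0 0;0 0 0 0 0 0 0")

```text
t: 7.8
eef_pos: [0.5192, 0.3031, 0.1002]
tcp_rot: [-1.566, 0.006, 1.805]
wrist_force: [0.7, -0.1, -0.9]
grip_width: 0.134
```

```bash
python3 -c "
from h import *
plan([(.525,0.30,.035)],5,105)"
```

```text
p [0.5192 0.3031 0.1002] heading 103.4 tilt [-0.0033 -0.0064 -1.    ] F [ 0.7 -0.1 -0.9] q7 [-0.04  0.71 -0.89  1.72  0.63  1.04  0.64] g 0.134
-0.0009 0.0130 -0.0010 0 -0.32 0
-0.0009 0.0130 -0.0010 0 -0.32 0
-0.0009 0.0130 -0.0010 0 -0.32 0
-0.0009 0.0130 -0.0010 0 -0.32 0
-0.0009 0.0130 -0.0010 0 -0.32 0
```

Request:
servo_tool(rows="-.001 .015 -.001 -.27 0 -.3 0;-.001 .015 -.001 0 0 0 0;-.001 .015 0 0 0 0 0;0 .015 0 0 0 0 0;0 .006 0 0 0 0 0;0 0 0 0 0 0 0")

```text
t: 8.4
eef_pos: [0.5224, 0.2955, 0.0288]
tcp_rot: [-1.568, 0.004, 1.799]
wrist_force: [-0.6, 0.3, 1.3]
grip_width: 0.13
```

```bash
python3 -c "
from h import *
plan([(.525,0.30,.0275)],3,105)"
```

```text
p [0.5224 0.2955 0.0288] heading 103.1 tilt [-0.0015 -0.004  -1.    ] F [-0.6  0.3  1.3] q7 [-0.07  0.79 -0.83  1.78  0.72  0.92  0.58] g 0.13
0.0013 0.0004 -0.0012 0 -0.64 0
0.0013 0.0004 -0.0012 0 -0.64 0
0.0012 0.0004 -0.0012 0 -0.64 0
```

Request:
servo_tool(rows="0 .001 0 0 0 0 0;0 .001 0 0 0 0 0;0 0 0 0 0 0 0")

```text
t: 8.7
eef_pos: [0.5228, 0.2961, 0.0276]
tcp_rot: [-1.569, 0.003, 1.799]
wrist_force: [0.3, -0.1, -1.0]
grip_width: 0.13
```

Request:
servo_tool(rows="0 .0015 0 0 0 0 0;0 .0015 0 0 0 0 0;0 0 0 0 0 0 0")

```text
t: 9.0
eef_pos: [0.5234, 0.2967, 0.027]
tcp_rot: [-1.572, 0.003, 1.799]
wrist_force: [-0.4, -0.1, -0.7]
grip_width: 0.131
```

Request:
servo_tool(rows="0 .003 0 0 0 0 0;0 .002 0 0 0 0 0;0 0 0 0 0 0 0")

```text
t: 9.3
eef_pos: [0.5238, 0.2973, 0.0271]
tcp_rot: [-1.576, 0.005, 1.799]
wrist_force: [-0.1, 0.9, -1.1]
grip_width: 0.129
```

Request:
servo_tool(rows="0 .003 0 0 0 0 0")

```text
t: 9.4
eef_pos: [0.5245, 0.2977, 0.0262]
tcp_rot: [-1.578, 0.005, 1.799]
wrist_force: [-10.7, -12.3, 49.4]
grip_width: 0.129
```

Run:
```python
from h import *
plan([(.525,0.30,.0275)],1,105)
s=snapshot("side");cv2.imwrite("pics/s3.png",cv2.resize(s["pixels"][90:180,180:300],(720,540),interpolation=cv2.INTER_CUBIC))
```

```text
p [0.5245 0.2977 0.0262] heading 103.1 tilt [ 0.0083 -0.0037 -1.    ] F [-10.7 -12.3  49.4] q7 [-0.08  0.79 -0.82  1.78  0.73  0.91  0.57] g 0.129
0.0021 -0.0013 -0.0010 0 -1.95 0
```

View pics/s3.png

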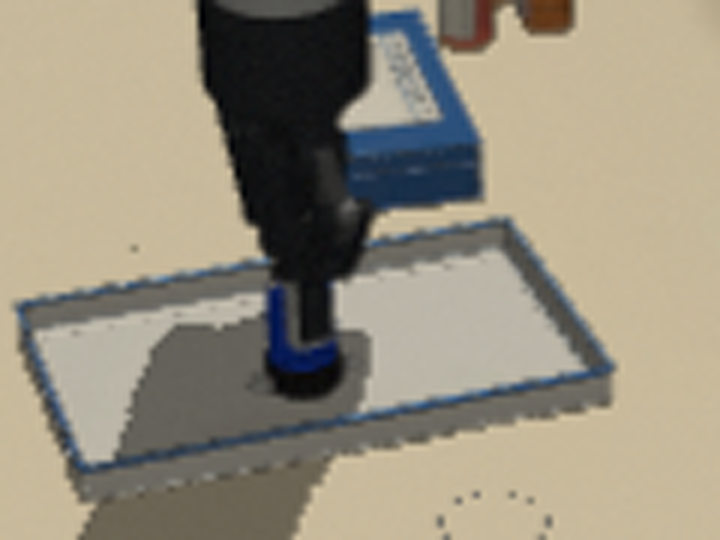

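The filter stands on the tray floor at (303,375) and is firmly in contact. I'll relax, release and rise.

Request:
servo_tool(rows="0 -.0005 0 0 0 0 0;0 0 0 0 0 0 0;0 0 0 0 0 0 30;0 0 0 0 0 0 50;0 0 0 0 0 0 50;0 0 0 0 0 0 50")

```text
t: 10.05
eef_pos: [0.5247, 0.2978, 0.0261]
tcp_rot: [-1.578, 0.005, 1.799]
wrist_force: [-0.3, 0.1, -0.5]
grip_width: 0.501
```

Request:
servo_tool(rows="0 -.01 0 0 0 0 50;0 -.02 0 0 0 0 50;0 -.03 0 0 0 0 50;0 -.03 0 0 0 0 50;0 -.04 0 0 0 0 50;0 0 0 0 0 0 50")

```text
t: 10.65
eef_pos: [0.5223, 0.2989, 0.1627]
tcp_rot: [-1.576, 0.004, 1.8]
wrist_force: [0.3, -0.1, 0.2]
grip_width: 0.501
```

Run:
```python
from h import *
plan([(.525,0.30,.15)],1,105)
s=snapshot("side");cv2.imwrite("pics/s4.png",cv2.resize(s["pixels"][90:300,130:350],(800,763*600//763),interpolation=cv2.INTER_CUBIC))
```

```text
p [0.5223 0.2989 0.1627] heading 103.2 tilt [ 0.0058 -0.0033 -1.    ] F [ 0.3 -0.1  0.2] q7 [-0.    0.64 -0.94  1.67  0.57  1.13  0.7 ] g 0.501
0.0005 0.0127 -0.0029 0 -1.84 0
```

View pics/s4.png

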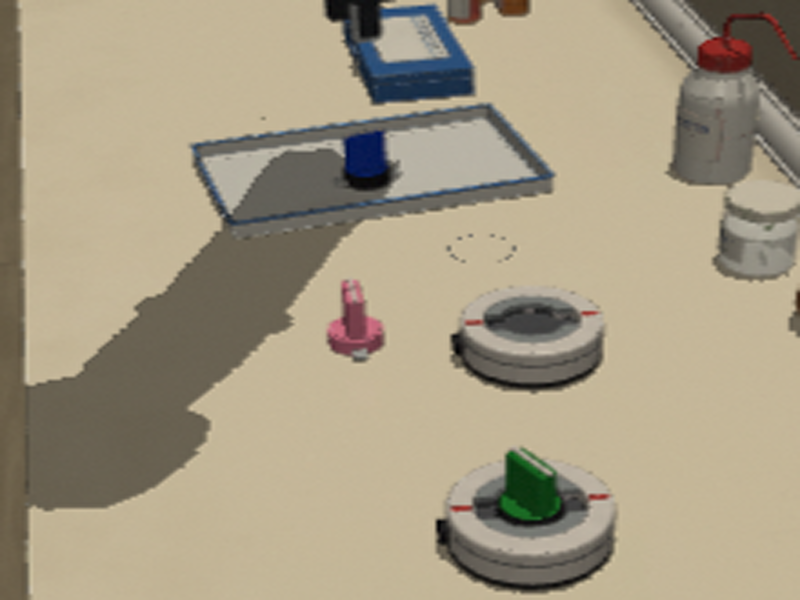

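The blue filter stands upright in the tray at (367,160) and its lamp is empty. Green and pink are untouched and the gripper is clear, so I'll hand in.

```bash
python3 -c "
from bench import *
print(finish_job())"
```

```text
the job is handed in; nothing more can be done
None
```

The blue filter is out of its lamp and standing upright in the dissecting tray, and I've handed the job in. I turned it about 51° anticlockwise until the bar lined up with the red marks, then lifted it straight out without resistance.

**Last checks:** The final side picture shows the filter upright in the tray at about (0.525, 0.298) and its lamp empty. The green filter is still in its lamp and the pink look-alike is where it was. The gripper was about 0.16 m up with no wrist force, and the clock read about 10.7 s.

**Force on placing:** While I was confirming contact with the tray floor, the wrist force briefly read about 49 N upward, pressed through the held filter. That is below the 120 N wrist limit. I backed off before letting go.

No check failed. The three camera estimates of the bar's angle ran from -52° to -56°, which made no difference to the grip.

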